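Set out the staining tray

ROBOT

A 6-joint arm with a two-finger parallel gripper is mounted at the origin on a cart in front of the work surface, level with it; the furniture and walls round the work are solid. World frame = base frame: x ahead of the robot, y to its left, z up, the work surface at z = 0. Lengths are in mm, angles in degrees, forces in N, time in s.
With the tool pointing down it reaches from about 275 to 750 mm from the base axis. Payload 10.2 kg.
Tool frame: the origin (TCP) lies on the mounting face of the last link; the fingertips stand 166 mm ahead of it and the grasp point (between the pads) lies 147 mm ahead of it; y points along the fingers, x is the direction in which the jaws open and shut, and the axes are right-handed (so a half turn about y gives the same grasp; the last joint's range is limited). The gripper opens to 88 mm and grips with 3 to 60 N. Pads are 18 mm wide; open, the fingers measure 123 mm over their backs; the gripper's body (75 mm by 187 mm) begins 45 mm behind the grasp point.
Start: joints at [64.435, 17.928, 85.812, -0, 76.261, -12.8], TCP at [116.018, 512.028, 404.72] pointing down, gripper open.
Joint ranges: [-168.41, 168.41], [-55.51, 124.54], [10.69, 146.95], [-70.63, 250.63], [1, 178], [-165.06, 165.06]. Speed limits (degrees/s): [136.94, 136.94, 172.46, 180, 180, 180].

INTERFACE

Orientations are given as [roll, pitch, yaw] about the fixed x, y, z axes, in that order (R = Rz(yaw) Ry(pitch) Rx(roll)).
In Python, from station import sense, vision, ticket gives the robot as it stands.
- The arm moves only by the shell command python3 -m handwheel 'ROWS'. ROWS is JSON, one flat list of numbers, 7 for each row, row after row: the opening, from -1 (shut) to 1 (fully open), then the shift along the world's x, y, z normalised to -1 to 1, where 1 is 0.03 m, then the turn, a rotation vector about the world's x, y, z normalised to -1 to 1, where 1 is 0.12 rad. In form: [fingers, x, y, z, ax, ay, az, fingers, x, y, z, ax, ay, az, ...]. A call has 1 to 5 rows; each row shifts and turns the commanded pose from where the row before left it; what a row does not reach is not made up. A row lasts 1/12 s, in which the tool goes at most 41.7 mm and 7.16 degrees, less where a joint would pass 70% of its speed; a pose out of reach is approached as far as the arm can. A call with a number of a shift or a turn outside -1 to 1 is refused whole. A call with a gripper value outside its range is refused whole. The fingers move at their own pace and stop on an object; the grip force is fixed at half the most. Time passes only in rows, so rows that do not move let the fingers close. It gives the time, the measured TCP pose, the force and the opening at its end, in the units of the state.
- sense(): the state, without advancing time (a new reading comes with each control period).
- vision.get_image(name): name is "scene" or "top" or "wrist"; returns the picture (480x640x3 uint8, blue, green, red); there is no depth.
- vision.camera_params(name): a dict with "vertical_fov" (degrees; the focal length in pixels is half the picture's height over the tangent of half this angle, whatever the lens; pixels are square), "cx", "cy" (the principal point, pixels), "dist_coeffs" ([k1, k2, p1, p2, k3] as OpenCV has them; the pictures are not rectified), "R" (3x3) and "t" (3): a world point X has camera coordinates R X + t; the wrist camera has in their place "T_tool_cam" (4x4, takes a point from camera to tool coordinates, whose origin is the TCP and whose axes are the tool frame's). Camera axes: x right, y down, z forward; pixel columns grow to the right and rows downward; lengths in mm; the calibration is good to about 2 mm. A picture is of the moment at which its call begins: read the wrist's pose just before it. camera_params takes no time and is no camera call.
- ticket.hand_in(): hands the job in, once; it reports no verdict.
The state is a dict: "clock": time; "joint_pos": joint angles; "joint_velocities": joint speeds; "joint_torque": joint torques, N m; "position": TCP position; "eef_rot": TCP orientation; "ft_force": force on the tool from outside, world axes, zero at the start; "ft_torque": the same for the moment, N m; "finger_gap": opening from 0.0 (shut) to 1.0 (fully open).
Only numpy, scipy, OpenCV 4.12 (cv2) and the standard library are available. Lean on these libraries where they do the work, as an engineer would, in place of code of your own. Each camera call takes 0.05 s, during which the arm holds its last target.

TASK

Set out the staining tray for the next slide: stand the large jar in the middle bay of the three-bay tray, the dropper bottle in the end bay next to the timer, and the little vial in the end bay next to the petri dish, each upright in the middle of its bay. Stack the small jar upright and centred on top of the large jar. Let go of everything and leave it all standing.

Things in the scene. Friction and masses are not known exactly. Their poses are not given: they have to be found in the camera images.
- large_jar_mid (a point): the large sample jar: clear, round, loose, with a wide flat red screw lid. 67 mm tall; body 64 mm across, lid (the top 17 mm, screwed tight) 68 mm across. Stands upright on the bench; its position is given half-way up on its axis, z axis up along it (yaw has no meaning). 50 to 80 g.
- small_jar_mid (a point): the small sample jar: clear, round, loose, with a white ribbed screw lid. 57 mm tall; body 52 mm across, lid (the top 17 mm, screwed tight, flat on top) 54 mm across. Stands upright on the bench; its position is given half-way up on its axis, z axis up along it (yaw has no meaning). 110 to 185 g.
- dropper_mid (a point): the dropper bottle: brown, round, loose, 102 mm tall, body 33 mm across up to 62 mm above its foot, then a narrower cap and a thin black rubber bulb. Stands upright on the bench; its position is given half-way up on its axis, z axis up along it (yaw has no meaning) (51 mm above its foot, in the upper part of the wide body). About 70 g.
- vial_mid (a point): the vial: a little glass vial, round, loose, 54 mm tall, 19 mm across, with a white cap of the same width. Stands upright on the bench; its position is given half-way up on its axis, z axis up along it (yaw has no meaning). 10 to 16 g.
- tray: the three-bay tray: a long low bare-metal tray, 94 x 274 x 9 mm, fixed to the bench, with three equal square bays in one row. Origin: centre of its underside, at bench height, below the centre of the middle bay; its y axis runs along the row, its x axis across it, away from the robot. The end bays have their centres at y = +90 mm and y = -90 mm. Each bay is 86 x 86 mm inside; its floor is 3 mm above the bench; the ribs round it are 4 mm wide and end 9 mm above the bench.
- timer: the timer: a square white box, 66 x 66 x 24 mm, with a small display and buttons on top, lying flat on the bench just beyond one end of the tray (either end), fixed. Origin: centre of its underside.
- dish: the petri dish: a flat round closed dish, 90 mm across, 15 mm high, lying on the bench just beyond the other end of the tray, fixed. Origin: centre of its underside.
Not all that is in view belongs to the job. Of the things that look like the part that bears dropper_mid, the larger one is meant. What is shaped like the part that bears vial_mid but green is not meant.

How it is judged (in metres and radians):
At the end, for the whole second after the job is handed in: Large jar in the middle bay, dropper in the end bay by the timer, vial in the end bay by the dish: on the bay floor, axis within 15 mm of the bay centre along and across the tray; small jar on the large jar's lid, axes within 12 mm; heights within 6 mm, all within 0.1 rad of upright (x of large_jar_mid in the frame of tray between -0.015 and 0.015 m and y of large_jar_mid in the frame of tray between -0.015 and 0.015 m and height (world z) of large_jar_mid between 0.0305 and 0.0425 m and ((x of dropper_mid in the frame of tray between -0.015 and 0.015 m and y of dropper_mid in the frame of tray between 0.075 and 0.105 m) or (x of dropper_mid in the frame of tray between -0.015 and 0.015 m and y of dropper_mid in the frame of tray between -0.105 and -0.075 m)) and horizontal distance between dropper_mid and timer below 0.16 m and height (world z) of dropper_mid between 0.048 and 0.06 m and ((x of vial_mid in the frame of tray between -0.015 and 0.015 m and y of vial_mid in the frame of tray between 0.075 and 0.105 m) or (x of vial_mid in the frame of tray between -0.015 and 0.015 m and y of vial_mid in the frame of tray between -0.105 and -0.075 m)) and horizontal distance between vial_mid and dish below 0.16 m and height (world z) of vial_mid between 0.024 and 0.036 m and horizontal distance between small_jar_mid and large_jar_mid below 0.012 m and height (world z) of small_jar_mid between 0.0925 and 0.1045 m and angle between each of large_jar_mid, vial_mid, small_jar_mid, dropper_mid's own z axis and vertical below 0.1 rad); the robot touches nothing.
It also fails if it takes over 115 s, if anything falls off the work surface, if the arm or the gripper's body presses on something with over 40 N, if the wrist force passes 120 N, or if a joint passes its speed limit or range.

## Working session

There is one attempt and no reset: what is moved stays moved. The work goes in short steps, Python scripts to look and compute and a shell command to move; the robot and the scene stay as the last step left them, time stands still between calls to the robot, and variables do not carry over. Pictures are saved under pics/ and viewed, and the job is handed in when it is done.

```bash
ls; mkdir -p pics; python3 - <<'E'
from station import sense, vision
import cv2
print(sense())
for n in ("scene","top","wrist"):
    print(n,vision.camera_params(n)); cv2.imwrite(f"pics/{n}0.png",vision.get_image(n))
E
```

```text
pics
{'clock': 0.0, 'joint_pos': array([ 6.44335060e+01,  1.79591622e+01,  8.58548883e+01,  2.97815318e-04,
        7.62598620e+01, -1.27999967e+01]), 'joint_velocities': array([ 0.02209523,  0.14412282,  0.10550093,  0.08378352, -0.10462771,
       -0.07625891]), 'joint_torque': array([ 8.50814686e-04, -4.02223670e+01, -2.52265513e+01,  6.93993573e-02,
        3.54011566e-02, -1.25597512e-04]), 'position': array([116.00825988, 511.9811952 , 404.15767083]), 'eef_rot': array([-8.99833428e+01,  7.20117061e-02,  7.72334423e+01]), 'ft_force': array([ 0.29452132,  0.30810959, -0.6902218 ]), 'ft_torque': array([-0.00673513,  0.00512007,  0.01710753]), 'finger_gap': 1.0019446292063316}
scene {'vertical_fov': 53.361926562344074, 'cx': 324.73103492362395, 'cy': 239.27259433686584, 'dist_coeffs': array([-0.03167314,  0.        ,  0.        ,  0.        ,  0.        ]), 'R': array([[-0.48564526,  0.87415444,  0.00164268],
       [ 0.34152495,  0.19146675, -0.92016368],
       [-0.80467968, -0.44631212, -0.39153047]]), 't': array([ 455.38177459,  -87.91852697, 1283.69094953])}
top {'vertical_fov
[... 210 characters left out ...]
68],
       [-0.98961755,  0.0114909 , -0.1432657 ],
       [ 0.14334221,  0.00613323, -0.98965418]]), 't': array([-201.2539763 ,  555.36152585, 1312.67805199])}
wrist {'vertical_fov': 59.338227090691184, 'cx': 315.9450072181073, 'cy': 238.24686245924659, 'dist_coeffs': array([-0.00378107,  0.        ,  0.        ,  0.        ,  0.        ]), 'T_tool_cam': array([[ 9.99998091e-01,  1.50480452e-03,  1.24629182e-03,
        -4.86461442e-01],
       [-7.56478920e-04, -2.89927390e-01,  9.57048346e-01,
         2.02742680e+01],
       [ 1.80150481e-03, -9.57047462e-01, -2.89925698e-01,
         7.49185651e+01],
       [ 0.00000000e+00,  0.00000000e+00,  0.00000000e+00,
         1.00000000e+00]])}
```

View pics/top0.png

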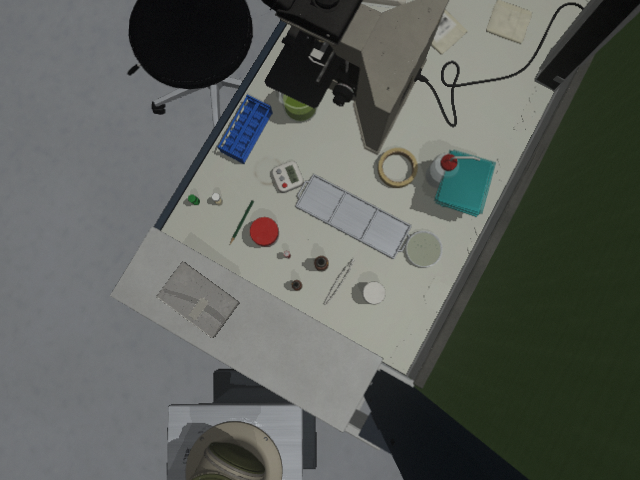

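View pics/scene0.png

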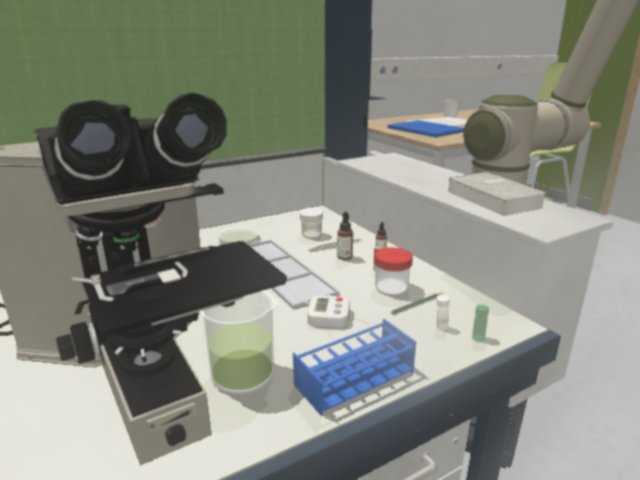

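View pics/wrist0.png

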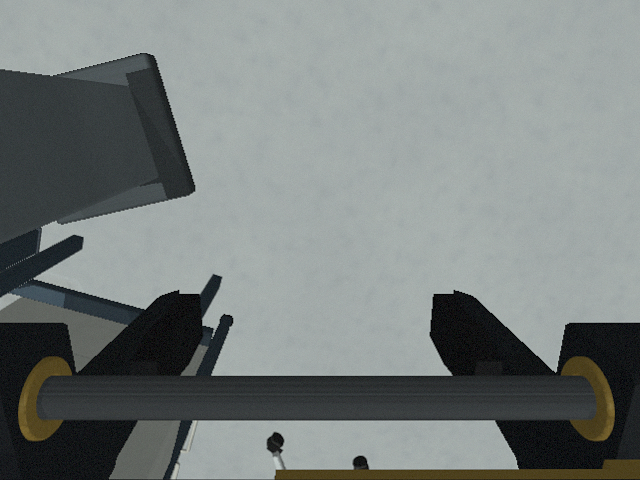

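```bash
cat > h.py <<'E'
import numpy as np, cv2
from station import sense, vision
from scipy.spatial.transform import Rotation as Ro
def K(p):
    f=240/np.tan(np.radians(p["vertical_fov"]/2)); return np.array([[f,0,p["cx"]],[0,f,p["cy"]],[0,0,1.]])
def ext(n):
    p=vision.camera_params(n)
    if "R" in p: return p,np.array(p["R"]),np.array(p["t"])
    s=sense(); T=np.eye(4); T[:3,:3]=Ro.from_euler("xyz",s["eef_rot"],degrees=True).as_matrix(); T[:3,3]=s["position"]
    C=np.linalg.inv(T@p["T_tool_cam"]); return p,C[:3,:3],C[:3,3]
def ray(n,uv,e=None):
    p,R,t=e or ext(n)
    q=cv2.undistortPoints(np.array([[uv]],float),K(p),p["dist_coeffs"])[0,0]
    return -R.T@t, R.T@np.array([q[0],q[1],1.])
def plane(n,uv,z,e=None):
    c,d=ray(n,uv,e); return c+d*(z-c[2])/d[2]
def proj(n,X,e=None):
    p,R,t=e or ext(n)
    return cv2.projectPoints(np.array(X,float).reshape(-1,1,3),cv2.Rodrigues(R)[0],t,K(p),p["dist_coeffs"])[0][:,0]
E
python3 - <<'E'
import cv2
a=cv2.imread("pics/top0.png")[130:320,170:450]; cv2.imwrite("pics/topz.png",cv2.resize(a,(800,543),interpolation=cv2.INTER_CUBIC))
a=cv2.imread("pics/scene0.png")[190:390,210:510]; cv2.imwrite("pics/scz.png",cv2.resize(a,(800,533),interpolation=cv2.INTER_CUBIC))
E
```

```text
(no output)
```

View pics/topz.png

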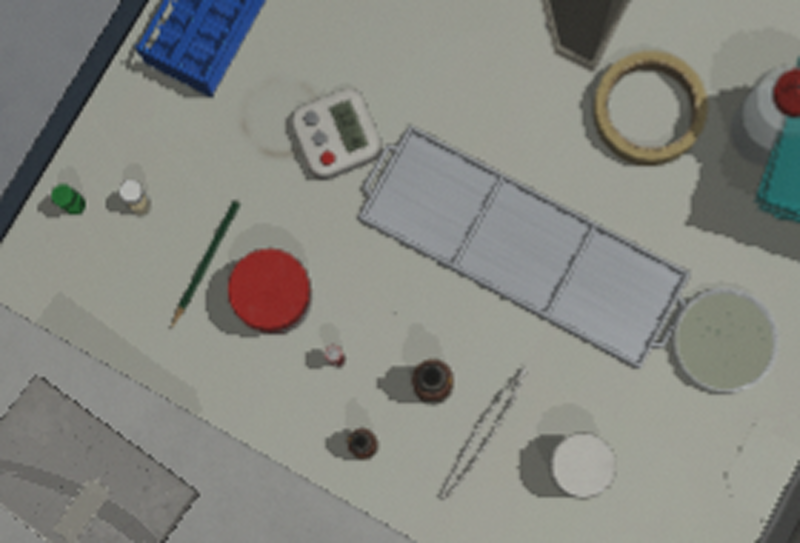

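View pics/scz.png

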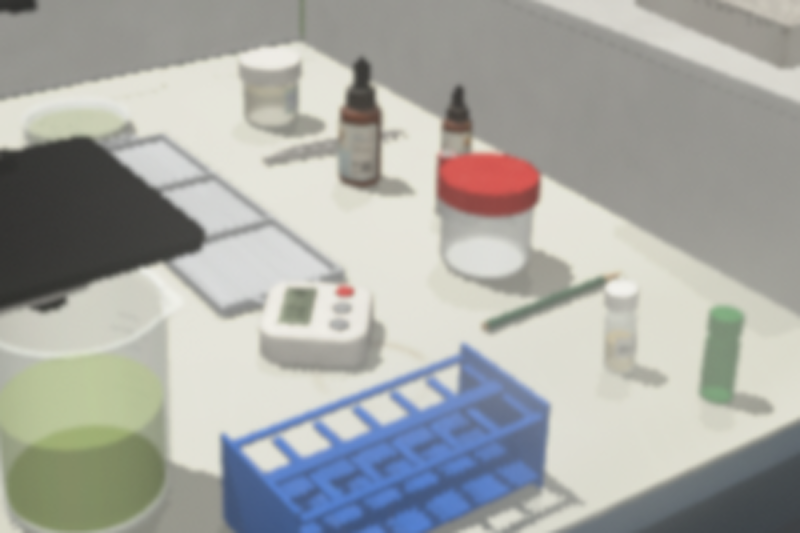

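```bash
python3 - <<'E'
from h import *
im=cv2.imread("pics/top0.png"); hsv=cv2.cvtColor(im,cv2.COLOR_BGR2HSV)
def blob(mask,c,r):
    m=np.zeros(mask.shape,np.uint8); cv2.circle(m,c,r,255,-1); m=cv2.bitwise_and(m,mask)
    cs,_=cv2.findContours(m,cv2.RETR_EXTERNAL,cv2.CHAIN_APPROX_NONE); c=max(cs,key=cv2.contourArea)
    return cv2.minEnclosingCircle(c),cv2.minAreaRect(c),cv2.contourArea(c)
red=cv2.inRange(hsv,(0,120,60),(8,255,255))|cv2.inRange(hsv,(172,120,60),(180,255,255))
b=blob(red,(264,232),25);print("large",b); print(plane("top",b[0][0],67), plane("top",b[1][0],67))
print(hsv[292,374],hsv[300,395],hsv[197,215],hsv[260,321])
g=cv2.inRange(hsv,(0,0,185),(180,40,255))
# circle of small jar by hough
gray=cv2.cvtColor(im,cv2.COLOR_BGR2GRAY)
def sub(cx,cy,h=28,s=6):
    a=cv2.resize(gray[cy-h:cy+h,cx-h:cx+h],None,fx=s,fy=s,interpolation=cv2.INTER_CUBIC); return a
for nm,(cx,cy),z,rad in (("small",(374,293),57,27),("large",(264,232),67,34),("dish",(423,249),15,45)):
    a=sub(cx,cy); px=rad*567/1320*6
    c=cv2.HoughCircles(a,cv2.HOUGH_GRADIENT,1,200,param1=100,param2=10,minRadius=int(px*.88),maxRadius=int(px*1.15))
    u=c[0,0]; uv=(cx-28+(u[0]-2.5)/6,cy-28+(u[1]-2.5)/6); print(nm,uv,u[2]/6,plane("top",uv,z))
for nm,uv,z in (("vialcap",(215.5,196.5),54),("vialfoot",(219,203.5),0),("drop tip",(321.2,261.7),102),("timer",(287.5,176.5),24)):
    print(nm,plane("top",uv,z))
C=np.array([(410,128),(687,272),(638,365),(360,216)])/2.857+[170,130]
W=[plane("top",c,9) for c in C]; print(np.round(W,1)); print("tray c",np.mean(W,0)); 
for i in range(4): print(np.linalg.norm(W[i]-W[(i+1)%4]))
d=(W[0]+W[3]-W[1]-W[2]); print("row dir deg",np.degrees(np.arctan2(d[1],d[0])))
for nm,uv in (("vialcap",(210+621/2.667,190+287/2.667)),("large",(210+489/2.667,190+175/2.667)),("small",(210+271/2.667,190+58/2.667)),("drop",(210+361/2.667,190+61/2.667))):
    z={"vialcap":54,"large":67,"small":57,"drop":102}[nm]; print("scene",nm,plane("scene",uv,z))
E
```

```text
large (((263.7021179199219, 231.12339782714844), 14.309209823608398), ((263.5, 231.0), (28.0, 27.0), 90.0), 599.5)
[554.42074363 -75.51422449  67.        ] [554.71788517 -75.03983061  67.        ]
[ 26  10 172] [ 33  16 161] [ 40   4 176] [30 18 28]
small (np.float32(373.83334), np.float32(292.16666)) 11.05 [ 409.96452844 -330.2717293    57.        ]
large (np.float32(261.83334), np.float32(231.66667)) 16.566668 [553.18801713 -71.14366258  67.        ]
dish (np.float32(421.66666), np.float32(245.83333)) 21.699999 [ 521.75526159 -452.27733358   15.        ]
vialcap [641.24352202  41.50273336  54.        ]
vialfoot [634.92483345  42.98027893   0.        ]
drop tip [ 477.99385909 -209.31727897  102.        ]
timer [ 695.33250297 -128.68174065   24.        ]
[[ 702.5 -192.1    9. ]
 [ 573.5 -427.8    9. ]
 [ 494.2 -383.5    9. ]
 [ 625.5 -148.5    9. ]]
tray c [ 598.93543801 -287.97904763    9.        ]
268.64369481171707
90.77329820219492
269.232401732087
88.57358923042413
row dir deg 61.05519662287901
scene vialcap [640.79161792  41.53268036  54.        ]
scene large [561.8294771  -71.23689722  67.        ]
scene small [ 412.21508377 -325.82422603   57.        ]
scene drop [ 493.2323587  -200.83327821  102.        ]
```

```bash
python3 - <<'E'
import cv2
a=cv2.imread("pics/top0.png")[0:300,220:620]; cv2.imwrite("pics/topm.png",cv2.resize(a,(800,600),interpolation=cv2.INTER_CUBIC))
E
python3 - <<'E'
from h import *
def tri(a,b):
    c1,d1=ray("top",a);c2,d2=ray("scene",b)
    s=np.linalg.lstsq(np.c_[d1,-d2],c2-c1,rcond=None)[0]; p,q=c1+s[0]*d1,c2+s[1]*d2; return (p+q)/2,np.linalg.norm(p-q)
print("ledge corner",tri((112,294),(607,222)))
print("ledge table-side corner",plane("top",(156,229),0),plane("top",(156,229),150),plane("top",(384,357),150))
for uv in ((605,222),(330,163)): print([plane("scene",uv,z).round() for z in (0,60,100,150,200)])
X=plane("top",(374,151),0); print("col corner",X, X[:2]-[599,-288])
d=X[:2]-[599,-288]; print("tray frame",d@[.875,-.484],d@[.484,.875])
for z in (0,100,200,300,400):print(z,plane("top",(374,151),z).round(), proj("scene",plane("top",(374,151),z)))
E
```

```text
ledge corner (array([408.2720158 , 248.04597256, 139.33243108]), np.float64(3.369577678668458))
ledge table-side corner [572.82050819 198.47883936   0.        ] [549.56537022 153.36820261 150.        ] [ 268.96277653 -340.68525439  150.        ]
[array([-20., 269.,  -0.]), array([166., 258.,  60.]), array([290., 251., 100.]), array([445., 241., 150.]), array([600., 232., 200.])]
[array([-205., -613.,    0.]), array([   7., -498.,   60.]), array([ 149., -422.,  100.]), array([ 326., -326.,  150.]), array([ 503., -231.,  200.])]
col corner [ 764.25567719 -344.1670892     0.        ] [165.25567719 -56.1670892 ]
tray frame 171.7835887135799 30.837544712706432
0 [ 764. -344.    0.] [[199.26126768 301.35995678]]
100 [ 735. -335.  100.] [[209.49760539 243.3853759 ]]
200 [ 705. -326.  200.] [[220.37662363 182.44886   ]]
300 [ 676. -316.  300.] [[231.92049204 118.52885038]]
400 [ 647. -307.  400.] [[244.14654539  51.64753588]]
```

View pics/topm.png

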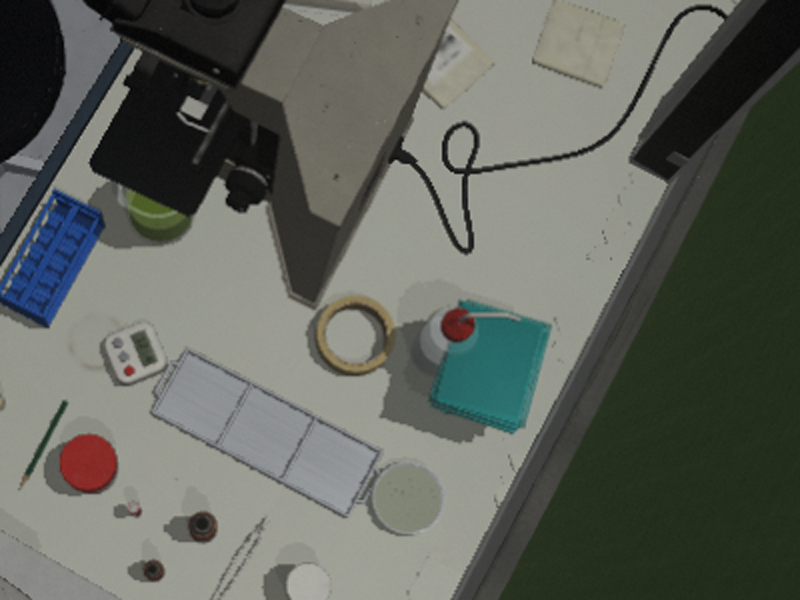

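```bash
python3 -m handwheel '[1,0.58,-0.78,0,0,0,-0.47,1,0.58,-0.78,0,0,0,-0.47,1,0.58,-0.78,0,0,0,-0.47,1,0.58,-0.78,0,0,0,-0.47,1,0.58,-0.78,0,0,0,-0.47]'
python3 -m handwheel '[1,0.58,-0.78,0,0,0,0,1,0.58,-0.78,0,0,0,0,1,0.58,-0.78,0,0,0,0,1,0.58,-0.78,0,0,0,0,1,0.58,-0.78,0,0,0,0]'
```

```text
clock: 0.57
position: [203.5, 393.8, 404.5]
eef_rot: [-90.0, 0.0, 60.9]
ft_force: [0.7, -0.2, -0.6]
finger_gap: 1.002
clock: 0.98
position: [290.5, 276.8, 404.7]
eef_rot: [-90.0, 0.0, 61.1]
ft_force: [-0.3, 0.1, -0.3]
finger_gap: 0.997
```

```bash
python3 -m handwheel '[1,0.58,-0.78,0,0,0,0,1,0.58,-0.78,0,0,0,0,1,0.58,-0.78,0,0,0,0,1,0.58,-0.78,0,0,0,0,1,0.58,-0.78,0,0,0,0]'
python3 -m handwheel '[1,0.58,-0.78,0,0,0,0,1,0.58,-0.78,0,0,0,0,1,0.58,-0.78,0,0,0,0,1,0.58,-0.78,0,0,0,0,1,0.58,-0.78,-0.5,0,0,0]'
python3 -m handwheel '[1,0.58,-0.78,-0.8,0,0,0,1,0.58,-0.78,-0.8,0,0,0,1,0.58,-0.78,-0.8,0,0,0,1,0.6,-0.78,-0.8,0,0,0,1,0.6,-0.78,-0.8,0,0,0]'
python3 - <<'E'
from h import *
print(sense()["position"]); im=vision.get_image("wrist"); cv2.imwrite("pics/w1.png",im); print(proj("wrist",[(554.5,-75,67),(554.5,-75,0)]))
E
```

```text
clock: 1.4
position: [377.6, 159.7, 404.7]
eef_rot: [-90.0, 0.0, 61.1]
ft_force: [1.2, -0.5, -0.3]
finger_gap: 1.001
clock: 1.82
position: [465.0, 42.6, 391.4]
eef_rot: [-90.2, -0.1, 61.1]
ft_force: [0.5, 1.0, 0.9]
finger_gap: 0.999
clock: 2.23
position: [552.8, -74.2, 268.2]
eef_rot: [-90.0, 0.0, 61.1]
ft_force: [0.9, 0.9, 0.5]
finger_gap: 1.003
[552.76605247 -74.23697721 268.23935824]
[[322.81711585 284.37958016]
 [321.20134517 241.13301927]]
```

View pics/w1.png

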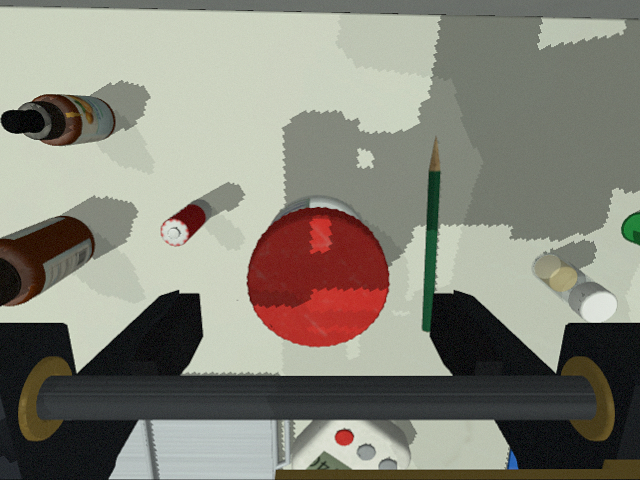

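```bash
python3 - <<'E'
from h import *
for n,uv,z in (("lid",(318.3,277),67),("vial cap",(598,305),54),("vial foot",(547,265),0)): print(n,plane("wrist",uv,z))
R=Ro.from_euler("xyz",sense()["eef_rot"],degrees=True).as_matrix();print(R.round(2))
E
```

```text
lid [550.38792737 -75.05795571  67.        ]
vial cap [634.59655893  35.78785178  54.        ]
vial foot [635.08921791  38.96072468   0.        ]
[[ 0.49 -0.01 -0.87]
 [ 0.87  0.    0.49]
 [-0.   -1.    0.01]]
```

```bash
python3 -m handwheel '[1,-0.03,-0.02,-0.7,0,0,0,1,0,0,-0.7,0,0,0,1,0,0,-0.72,0,0,0,1,0,0,0,0,0,0,-1,0,0,0,0,0,0]'
python3 -m handwheel '[-1,0,0,0,0,0,0,-1,0,0,0,0,0,0,-1,0,0,0,0,0,0,-1,0,0,0,0,0,0,-1,0,0,0,0,0,0]'
```

```text
clock: 2.7
position: [551.2, -73.5, 205.8]
eef_rot: [-89.9, 0.0, 61.1]
ft_force: [0.2, -0.2, -0.1]
finger_gap: 0.945
clock: 3.12
position: [551.7, -73.6, 207.5]
eef_rot: [-90.1, -0.0, 61.1]
ft_force: [0.1, 0.9, 6.1]
finger_gap: 0.756
```

```bash
python3 -m handwheel '[-1,0,0,0.5,0,0,0,-1,0,0,0.5,0,0,0,-1,0.1,-0.4,0.5,0,0,0,-1,0.2,-0.8,0,0,0,0,-1,0.2,-0.8,0,0,0,0]'
python3 -m handwheel '[-1,0.2,-0.9,0,0,0,0,-1,0.2,-0.9,0,0,0,0,-1,0.2,-0.9,0,0,0,0,-1,0.2,-0.9,0,0,0,0,-1,0.2,-0.9,0,0,0,0]'
python3 - <<'E'
from h import *
print(sense()["position"]); im=vision.get_image("wrist"); cv2.imwrite("pics/w2.png",im)
im=vision.get_image("top"); cv2.imwrite("pics/t2.png",im)
E
```

```text
clock: 3.53
position: [566.6, -133.9, 252.6]
eef_rot: [-90.1, -0.0, 61.2]
ft_force: [-0.5, 0.3, -1.0]
finger_gap: 0.756
clock: 3.95
position: [596.4, -269.9, 251.4]
eef_rot: [-90.0, 0.0, 61.1]
ft_force: [0.5, 0.5, -0.6]
finger_gap: 0.756
[ 596.360389   -269.88944198  251.44194092]
```

View pics/w2.png

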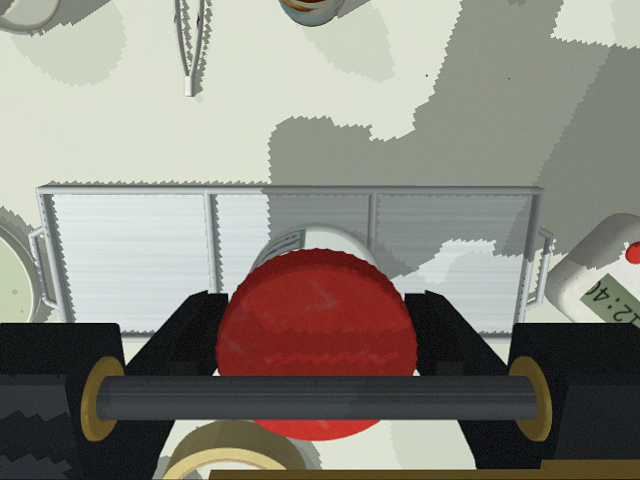

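```bash
python3 - <<'E'
from h import *
P={k:plane("wrist",uv,9) for k,uv in dict(tl=(38,187.5),tr=(543,188.5),d1=(210,190),d2=(373,190),br=(527,337)).items()}
for k,v in P.items(): print(k,v.round(1))
w=P["tr"]-P["tl"]; u=w/np.linalg.norm(w); print(np.linalg.norm(w),np.degrees(np.arctan2(u[1],u[0])))
n=np.array([u[1],-u[0],0]); print("d mid",(P["d1"]+P["d2"])/2)
m=(P["tl"]+P["tr"])/2; print("centre",m+n*47, (P["d1"]+P["d2"])/2+n*46,"depth",(P["br"]-P["tr"])@n)
s=sense()["position"]; print((m+n*47)-s)
E
```

```text
tl [ 493.3 -384.4    9. ]
tr [ 624.  -149.9    9. ]
d1 [ 538.8 -305.1    9. ]
d2 [ 580.9 -229.3    9. ]
br [ 703.9 -189.1    9. ]
268.5058657044269 60.872050088930834
d mid [ 559.85968607 -267.22110853    9.        ]
centre [ 599.69417835 -290.02156944    9.        ] [ 600.04229036 -289.61214049    9.        ] depth 88.86939143786972
[   3.54496587  -17.9497843  -242.14819357]
```

```bash
python3 -m handwheel '[-1,0.09,-0.63,0,0,0,0,-1,0,0,-0.5,0,0,0,-1,0,0,-0.5,0,0,0,-1,0,0,-0.25,0,0,0,-1,0,0,-0.1,0,0,0]'
python3 -m handwheel '[-1,0,0,0,0,0,0,-1,0,0,0,0,0,0]'
```

```text
clock: 4.47
position: [598.9, -286.9, 210.6]
eef_rot: [-89.9, -0.0, 61.1]
ft_force: [-5.7, 3.7, 17.7]
finger_gap: 0.757
clock: 4.63
position: [599.1, -287.0, 211.2]
eef_rot: [-90.0, -0.0, 61.1]
ft_force: [-0.9, -0.7, -1.2]
finger_gap: 0.757
```

```bash
python3 -m handwheel '[-1,0,-0.04,-0.02,0,0,0,1,0,0,0,0,0,0,1,0,0,0,0,0,0,1,0,0,0,0,0,0,1,0,0,0,0,0,0]'
python3 -m handwheel '[1,0,0,0,0,0,0,1,0,0,0.7,0,0,0,1,0,0,0.7,0,0,0,1,0,0,0.7,0,0,0,1,0,0,0.4,0,0,0]'
python3 - <<'E'
from h import *
print(sense()["position"]); im=vision.get_image("wrist"); cv2.imwrite("pics/w3.png",im)
im=vision.get_image("top"); cv2.imwrite("pics/t3.png",im); print(proj("wrist",[(599.5,-289,70)]))
E
```

```text
clock: 5.05
position: [599.0, -288.7, 210.0]
eef_rot: [-90.0, 0.0, 61.1]
ft_force: [-0.2, 0.2, -0.6]
finger_gap: 1.0
clock: 5.47
position: [599.2, -288.8, 287.5]
eef_rot: [-90.2, 0.0, 61.1]
ft_force: [0.3, -0.5, -0.2]
finger_gap: 1.0
[ 599.16521084 -288.80152195  287.4797126 ]
[[316.46718751 266.54127043]]
```

View pics/w3.png

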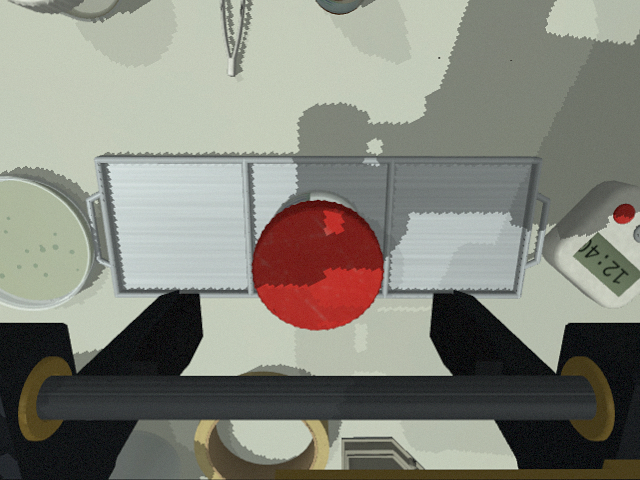

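```bash
cat >> h.py <<'E'
TC=np.array([599.5,-289.]); TY=np.array([np.cos(np.radians(61)),np.sin(np.radians(61))]); TX=np.array([TY[1],-TY[0]])
def tf(P): d=np.asarray(P)[:2]-TC; return np.round([d@TX,d@TY],1)
E
python3 - <<'E'
from h import *
W=np.array([plane("wrist",uv,9) for uv in ((97,157),(543,157),(522,297.5),(117,297.5))]); print(W.round(1),W.mean(0))
print([np.linalg.norm(W[i]-W[(i+1)%4]).round(1) for i in range(4)])
p=plane("wrist",(317.5,265.5),70); print(p,tf(p)); print("divs",[tf(plane("wrist",uv,9)) for uv in ((246,160),(389,160),(97,157),(543,157),(522,297.5))])
E
```

```text
[[ 494.1 -382.3    9. ]
 [ 624.  -146.2    9. ]
 [ 705.6 -190.4    9. ]
 [ 575.  -427.7    9. ]] [ 599.6944943  -286.62575845    9.        ]
[np.float64(269.5), np.float64(92.8), np.float64(270.9), np.float64(92.8)]
[ 599.26267921 -288.28292377   70.        ] [-0.6  0.5]
divs [array([-45.4, -42.7]), array([-45.7,  43.8]), array([ -47. , -132.7]), array([-47.8, 136.8]), array([ 45. , 137.7])]
```

```bash
sed -i 's/599.5,-289./599.5,-288./' h.py; python3 -m handwheel '[1,-0.8,0.53,0.2,0,0,0,1,-0.8,0.53,0.2,0,0,0,1,-0.8,0.53,0,0,0,0,1,-0.8,0.53,0,0,0,0,1,-0.8,0.53,0,0,0,0]'
python3 - <<'E'
from h import *
print(sense()["position"]); im=vision.get_image("wrist"); cv2.imwrite("pics/w4.png",im); print(proj("wrist",[(478,-209,102),(478,-209,0)]))
E
```

```text
clock: 5.98
position: [477.5, -208.2, 295.6]
eef_rot: [-89.9, -0.0, 61.1]
ft_force: [-0.5, -0.4, 0.1]
finger_gap: 1.0
[ 477.53886268 -208.16382898  295.57963305]
[[312.87980956 299.60162009]
 [313.69348093 236.2609746 ]]
```

View pics/w4.png

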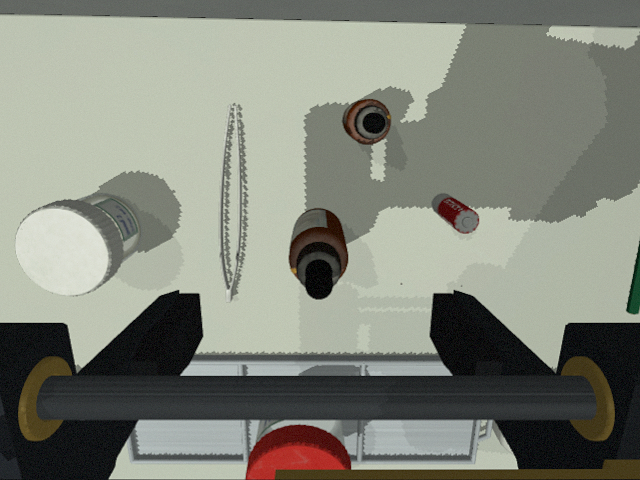

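```bash
python3 - <<'E'
from h import *
for uv,z in (((319,285),102),((319,257),62)): print(plane("wrist",uv,z))
print("small",plane("wrist",(63,251),57))
p=plane("wrist",(318,209),0); print("foot far", p, p[:2]+TX*16.5)
E
```

```text
[ 473.13794115 -203.22196253  102.        ]
[ 473.86386472 -203.23067131   62.        ]
small [ 405.18823493 -324.5917133    57.        ]
foot far [ 462.80078219 -197.34535645    0.        ] [ 477.23200736 -205.34471519]
```

```bash
python3 -m handwheel '[1,-0.05,0.06,-0.7,0,0,0,1,0,0,-0.75,0,0,0,1,0,0,-0.75,0,0,0,1,0,0,-0.65,0,0,0,-1,0,0,0,0,0,0]'
python3 -m handwheel '[-1,0,0,0,0,0,0,-1,0,0,0,0,0,0,-1,0,0,0,0,0,0,-1,0,0,0,0,0,0,-1,0,0,0,0,0,0]'
python3 -m handwheel '[-1,0,0,0,0,0,0,-1,0,0,0,0,0,0]'
python3 - <<'E'
from h import *
print(sense()["position"]); im=vision.get_image("wrist"); cv2.imwrite("pics/w5.png",im)
E
```

```text
clock: 6.45
position: [476.4, -206.7, 207.3]
eef_rot: [-89.5, -0.1, 61.1]
ft_force: [-0.4, 1.4, -1.1]
finger_gap: 0.946
clock: 6.87
position: [477.6, -207.4, 212.2]
eef_rot: [-90.1, 0.0, 61.1]
ft_force: [-0.1, 0.8, -0.1]
finger_gap: 0.57
clock: 7.03
position: [477.5, -207.4, 211.8]
eef_rot: [-90.0, 0.0, 61.1]
ft_force: [0.4, -0.6, 0.1]
finger_gap: 0.415
[ 477.54608721 -207.37630918  211.80029844]
```

View pics/w5.png

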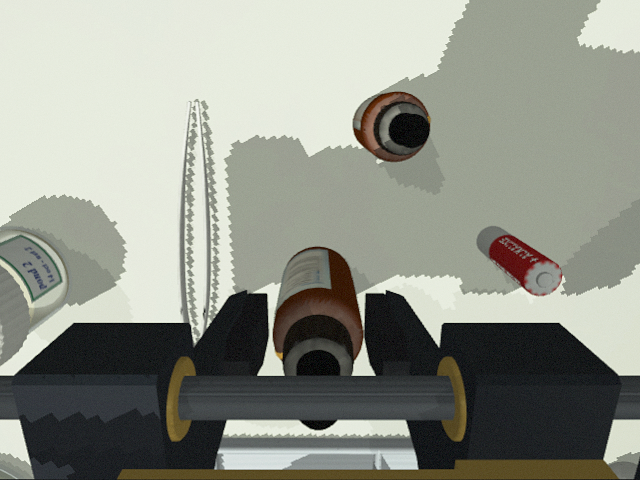

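```bash
python3 -m handwheel '[-1,0,0,-0.08,0,0,0,-1,0,0,0,0,0,0,-1,0,0,0,0,0,0,-1,0,0,0,0,0,0]'
```

```text
clock: 7.42
position: [478.1, -207.5, 211.5]
eef_rot: [-90.2, 0.0, 61.1]
ft_force: [-3.5, 4.3, 21.5]
finger_gap: 0.351
```

```bash
python3 -m handwheel '[-1,0,0,0.05,0,0,0,-1,0,0,0.05,0,0,0,-1,0,0,0,0,0,0]'
```

```text
clock: 7.67
position: [477.5, -207.4, 212.2]
eef_rot: [-90.0, 0.0, 61.1]
ft_force: [0.2, -0.6, -0.3]
finger_gap: 0.351
```

```bash
python3 -m handwheel '[-1,0,0,0.6,0,0,0,-1,0.3,0,0.6,0,0,0,-1,0.9,0,0.2,0,0,0,-1,0.9,0,0,0,0,0,-1,0.9,0,0,0,0,0]'
python3 -m handwheel '[-1,0.9,-0.03,0,0,0,0,-1,0.9,-0.04,0,0,0,0,-1,0.72,0,0,0,0,0,-1,0,0,0,0,0,0]'
python3 - <<'E'
from h import *
print(sense()["position"]); im=vision.get_image("wrist"); cv2.imwrite("pics/w6.png",im)
im=vision.get_image("scene"); cv2.imwrite("pics/s6.png",im)
E
```

```text
clock: 8.08
position: [568.6, -207.4, 254.4]
eef_rot: [-90.0, 0.0, 61.1]
ft_force: [-0.8, 0.5, -0.9]
finger_gap: 0.356
clock: 8.42
position: [645.3, -209.0, 253.0]
eef_rot: [-90.0, -0.0, 61.1]
ft_force: [-0.5, 0.3, -0.4]
finger_gap: 0.355
[ 645.32535962 -209.03540021  252.95170363]
```

View pics/w6.png

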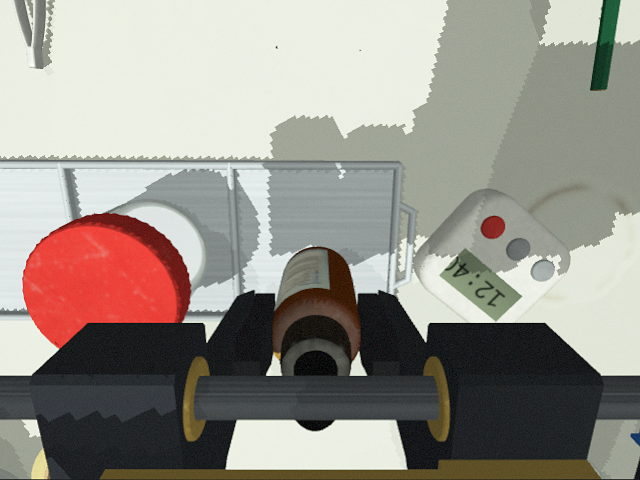

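View pics/s6.png

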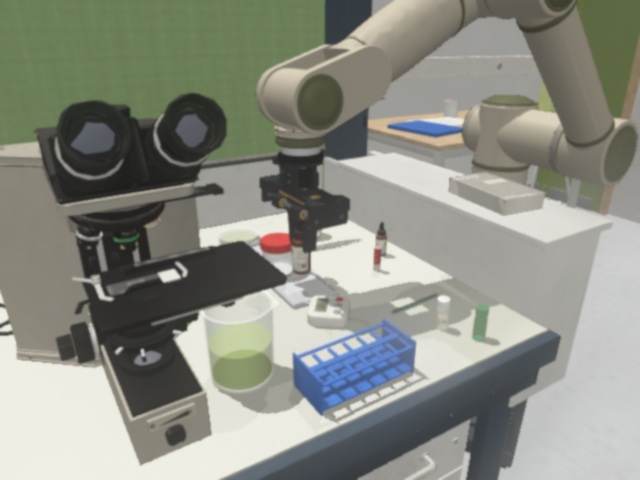

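```bash
python3 - <<'E'
from h import *
print([tf(plane("wrist",uv,9)) for uv in ((232,163),(399,163),(62,163))])
E
python3 -m handwheel '[-1,-0.06,0,-0.5,0,0,0,-1,0,0,-0.4,0,0,0,-1,0,0,-0.2,0,0,0,-1,0,0,-0.1,0,0,0,-1,0,0,-0.03,0,0,0]'
python3 -m handwheel '[-1,0,0,0,0,0,0,-1,0,0,0,0,0,0]'
```

```text
[array([-48.8,  45.3]), array([-49.1, 133.3]), array([-48.5, -44.3])]
clock: 8.93
position: [641.0, -209.6, 216.7]
eef_rot: [-89.9, 0.0, 61.1]
ft_force: [0.3, 0.2, -1.6]
finger_gap: 0.356
clock: 9.1
position: [641.4, -209.6, 217.8]
eef_rot: [-90.1, 0.0, 61.1]
ft_force: [-0.2, 0.6, -0.3]
finger_gap: 0.354
```

```bash
python3 -m handwheel '[-1,0.05,0,-0.07,0,0,0,-1,0,0,0,0,0,0,-1,0,0,0,0,0,0]'
```

```text
clock: 9.35
position: [642.9, -209.4, 215.1]
eef_rot: [-90.0, 0.0, 61.1]
ft_force: [0.2, 0.1, -0.5]
finger_gap: 0.356
```

```bash
python3 -m handwheel '[0,0,0,0,0,0,0,0,0,0,0,0,0,0,0,0,0,0,0,0,0]'
python3 -m handwheel '[0,0,0,0.5,0,0,0,0,0,0,0.8,0,0,0,0,0,0,0.9,0,0,0,0,0,0,0.7,0,0,0]'
python3 - <<'E'
from h import *
print(sense()["position"]); im=vision.get_image("wrist"); cv2.imwrite("pics/w7.png",im)
E
```

```text
clock: 9.6
position: [642.9, -209.5, 215.3]
eef_rot: [-90.0, 0.0, 61.1]
ft_force: [0.5, 0.3, 0.7]
finger_gap: 0.495
clock: 9.93
position: [642.8, -209.5, 304.2]
eef_rot: [-90.1, -0.0, 61.1]
ft_force: [0.4, -0.2, 0.0]
finger_gap: 0.502
[ 642.82832788 -209.49187748  304.22130066]
```

View pics/w7.png

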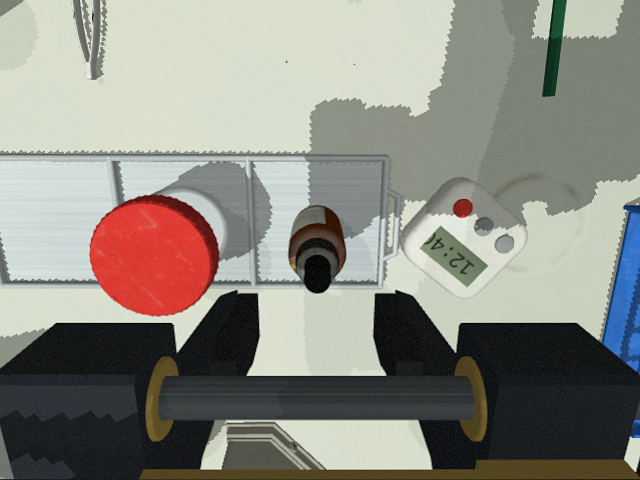

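```bash
python3 - <<'E'
from h import *
for uv,z in (((317,280),105),((318,251),65),((154,255),70)): print(tf(plane("wrist",uv,z)))
print([tf(plane("wrist",uv,9)) for uv in ((387,156),(382,287),(3,286))])
E
```

```text
[ 3.2 90.1]
[ 2.6 90.8]
[3.4 0.8]
[array([-43.9, 136. ]), array([ 49.2, 137.4]), array([  49.2, -135.4])]
```

```bash
python3 -m handwheel '[0,0,0.5,0,0,0,0,0,0,0.9,0,0,0,0,0,-0.02,0.9,0,0,0,0,0,-0.02,0.9,0,0,0,0,0,-0.02,0.9,0,0,0,0]'
python3 -m handwheel '[0,-0.02,0.9,0,0,0,0,0,-0.02,0.9,-0.4,0,0,0,0,-0.02,0.9,-0.8,0,0,0,0,-0.02,0.9,-0.8,0,0,0,0,0,0.45,-0.2,0,0,0]'
python3 - <<'E'
from h import *
print(sense()["position"]); im=vision.get_image("wrist"); cv2.imwrite("pics/w8.png",im);print(proj("wrist",[(638.5,40,54),(638.5,40,0)]))
E
```

```text
clock: 10.4
position: [640.5, -84.2, 300.6]
eef_rot: [-89.9, 0.0, 61.1]
ft_force: [0.4, -0.0, -0.1]
finger_gap: 0.499
clock: 10.82
position: [636.8, 38.8, 231.2]
eef_rot: [-89.6, 0.1, 61.2]
ft_force: [-0.3, -0.3, 0.2]
finger_gap: 0.503
[636.844906    38.80553883 231.20944757]
[[319.50451595 306.50008621]
 [318.82724145 262.2197045 ]]
```

View pics/w8.png

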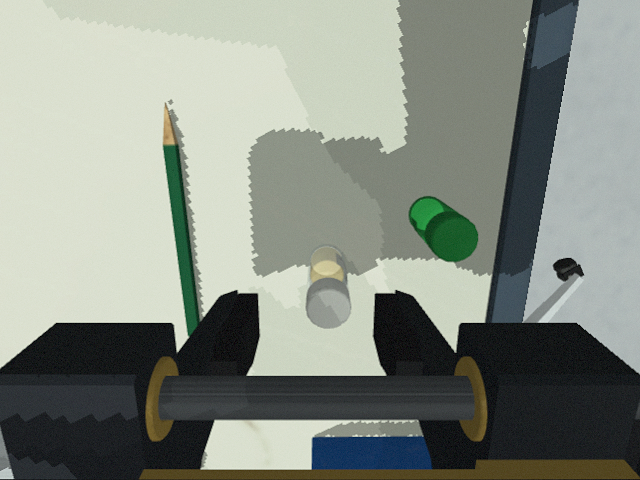

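```bash
python3 - <<'E'
from h import *
p=plane("wrist",(328,305),54);print(p,p-sense()["position"],plane("wrist",(327,260),0))
E
```

```text
[639.57626398  43.38789615  54.        ] [   2.39707798    3.68827988 -178.02749221] [639.48223202  44.42775139   0.        ]
```

Move the last few mm and descend to TCP z 183.

```bash
python3 -m handwheel '[0,0.1,0.12,-0.6,0,0,0,0,0,0,-0.6,0,0,0,0,0,0,-0.43,0,0,0,0,0,0,0,0,0,0,-1,0,0,0,0,0,0]'
python3 -m handwheel '[-1,0,0,0,0,0,0,-1,0,0,0,0,0,0,-1,0,0,0,0,0,0,-1,0,0,0,0,0,0,-1,0,0,0,0,0,0]'
python3 - <<'E'
from h import *
print(sense()["position"]); im=vision.get_image("wrist"); cv2.imwrite("pics/w9.png",im)
E
```

```text
clock: 11.28
position: [641.7, 38.0, 187.4]
eef_rot: [-90.0, 0.0, 61.0]
ft_force: [-0.5, 0.4, 0.2]
finger_gap: 0.447
clock: 11.7
position: [641.9, 38.5, 188.1]
eef_rot: [-90.1, -0.0, 61.1]
ft_force: [-0.0, -0.6, 4.7]
finger_gap: 0.197
[641.85429479  38.51046141 188.14907048]
```

View pics/w9.png

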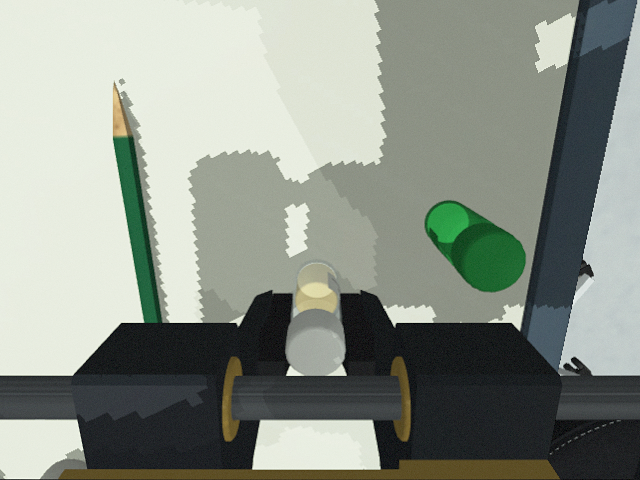

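```bash
python3 - <<'E'
from h import *
s=sense()["position"]; print(proj("wrist",[(s[0],s[1],54),(s[0],s[1],0)]))
for uv,z in (((316,342),54),((318,278),0)): 
    p=plane("wrist",uv,z);print(p,(p-s)[:2]@TX,(p-s)[:2]@TY)
E
python3 -m handwheel '[-1,0,0,0.1,0,0,0,-1,0,0,0.3,0,0,0,-1,0,0,0.5,0,0,0,-1,0,0,0.8,0,0,0]'
```

```text
[[316.52388291 362.08835062]
 [316.22948328 290.66191892]]
[635.6005708   41.80465047  54.        ] -7.041540079676493 -0.18517263244657245
[637.04901155  42.05812478   0.        ] -5.897592038276504 0.7387390039714397
clock: 12.08
position: [641.1, 38.7, 237.3]
eef_rot: [-89.8, 0.1, 61.1]
ft_force: [-0.3, -0.2, -0.5]
finger_gap: 0.199
```

```bash
python3 -m handwheel '[-1,-0.18,-0.9,0.5,0,0,0,-1,-0.18,-0.9,0.5,0,0,0,-1,-0.18,-0.9,0.5,0,0,0,-1,-0.18,-0.9,0.5,0,0,0,-1,-0.18,-0.9,0.5,0,0,0]'
python3 -m handwheel '[-1,-0.18,-0.9,0,0,0,0,-1,-0.18,-0.9,0,0,0,0,-1,-0.18,-0.9,0,0,0,0,-1,-0.18,-0.9,0,0,0,0,-1,-0.18,-0.9,0,0,0,0]'
```

```text
clock: 12.5
position: [614.1, -97.4, 314.5]
eef_rot: [-90.0, -0.0, 61.1]
ft_force: [0.0, 0.1, 0.2]
finger_gap: 0.202
clock: 12.92
position: [587.1, -232.5, 313.8]
eef_rot: [-90.0, -0.0, 61.1]
ft_force: [0.5, -0.5, 0.2]
finger_gap: 0.201
```

```bash
python3 -m handwheel '[-1,-0.18,-0.9,0,0,0,0,-1,-0.18,-0.9,0,0,0,0,-1,-0.18,-0.9,0,0,0,0,-1,-0.18,-0.9,-0.5,0,0,0,-1,-0.18,-0.9,-0.7,0,0,0]'
python3 -m handwheel '[-1,0,0,-0.3,0,0,0,-1,0,0,0,0,0,0]'
python3 - <<'E'
from h import *
print(sense()["position"]); im=vision.get_image("wrist"); cv2.imwrite("pics/w10.png",im)
E
```

```text
clock: 13.33
position: [560.4, -367.7, 279.2]
eef_rot: [-90.2, 0.1, 61.1]
ft_force: [0.2, -0.9, 0.2]
finger_gap: 0.2
clock: 13.5
position: [559.8, -367.1, 265.8]
eef_rot: [-89.7, -0.1, 61.0]
ft_force: [0.5, -0.3, -0.1]
finger_gap: 0.202
[ 559.77698258 -367.06722099  265.77341997]
```

View pics/w10.png

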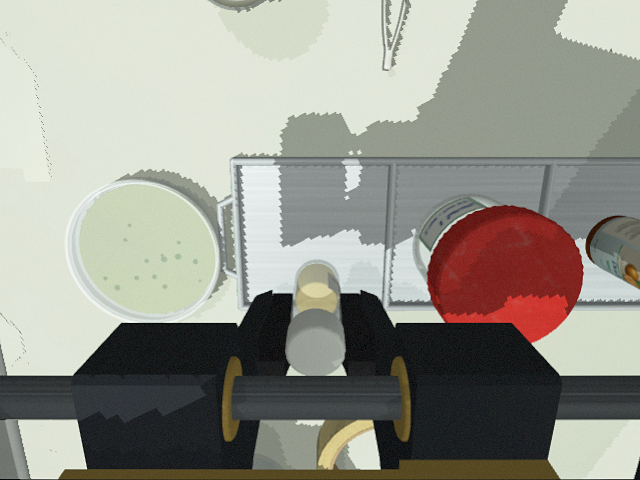

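```bash
python3 - <<'E'
from h import *
print([tf(plane("wrist",uv,9)) for uv in ((235,158),(389,160),(242,306))], tf(sense()["position"]))
E
python3 -m handwheel '[-1,0,-0.03,-0.8,0,0,0,-1,0,0,-0.8,0,0,0,-1,0,0,-0.5,0,0,0,-1,0,0,-0.2,0,0,0,-1,0,0,0,0,0,0]'
```

```text
[array([ -46.2, -132.6]), array([-45.3, -46.4]), array([  44.5, -133. ])] [  3.7 -87.3]
clock: 13.97
position: [561.1, -366.2, 199.2]
eef_rot: [-89.9, -0.0, 61.2]
ft_force: [-1.1, 0.3, -1.0]
finger_gap: 0.198
```

```bash
python3 -m handwheel '[-1,-0.05,-0.07,-0.15,0,0,0,-1,0,0,-0.1,0,0,0,-1,0,0,0,0,0,0]'
```

```text
clock: 14.22
position: [559.2, -369.4, 192.2]
eef_rot: [-90.0, 0.0, 61.1]
ft_force: [0.0, 0.0, -0.0]
finger_gap: 0.2
```

```bash
python3 -m handwheel '[-1,0,0,-0.03,0,0,0,-1,0,0,0,0,0,0,-0.3,0,0,0,0,0,0,-0.3,0,0,0,0,0,0,-0.3,0,0,0,0,0,0]'
python3 -m handwheel '[-0.3,0,0,0.3,0,0,0,-0.3,0,0,0.8,0,0,0,0,0,0,0.8,0,0,0,0,0,0,0.8,0,0,0,0,0,0,0.8,0,0,0]'
python3 - <<'E'
from h import *
print(sense()["position"]); im=vision.get_image("wrist"); cv2.imwrite("pics/w11.png",im)
E
```

```text
clock: 14.63
position: [559.1, -369.4, 191.0]
eef_rot: [-90.0, 0.0, 61.1]
ft_force: [-0.3, -0.5, 0.0]
finger_gap: 0.349
clock: 15.05
position: [559.0, -369.2, 297.8]
eef_rot: [-90.0, 0.0, 61.1]
ft_force: [-0.2, -0.9, 0.4]
finger_gap: 0.493
[ 559.02727553 -369.24821596  297.82175725]
```

View pics/w11.png

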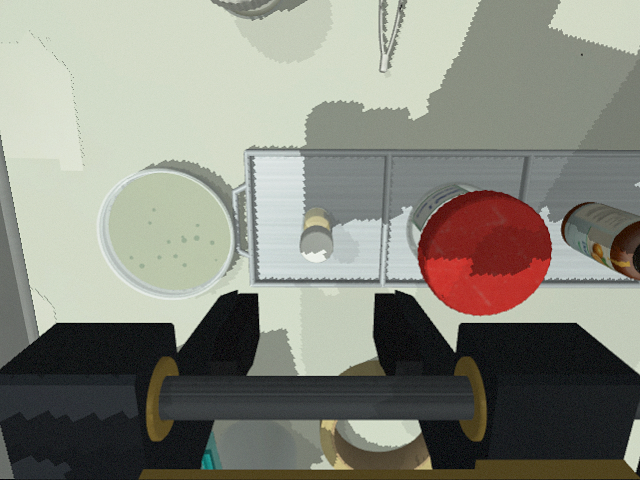

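```bash
python3 -m handwheel '[1,-0.84,0.23,0,0,0,0,1,-0.84,0.23,0,0,0,0,1,-0.84,0.23,0,0,0,0,1,-0.84,0.23,-0.4,0,0,0,1,-0.84,0.23,-0.4,0,0,0]'
python3 -m handwheel '[1,-0.84,0.23,-0.4,0,0,0,1,0,0,0,0,0,0,1,0,0,0,0,0,0]'
python3 - <<'E'
from h import *
print(sense()["position"]); im=vision.get_image("wrist"); cv2.imwrite("pics/w12.png",im)
im=vision.get_image("top"); cv2.imwrite("pics/t12.png",im)
print(proj("wrist",[(408,-327,57),(408,-327,0)]))
E
```

```text
clock: 15.52
position: [432.0, -334.4, 272.7]
eef_rot: [-90.1, 0.1, 61.1]
ft_force: [0.1, -0.7, -0.4]
finger_gap: 0.857
clock: 15.77
position: [407.5, -328.0, 260.3]
eef_rot: [-90.0, -0.0, 61.0]
ft_force: [0.3, -0.4, -0.0]
finger_gap: 0.999
[ 407.51309999 -328.04857963  260.31967975]
[[318.80831653 273.9977621 ]
 [318.20690566 238.35738516]]
```

View pics/w12.png

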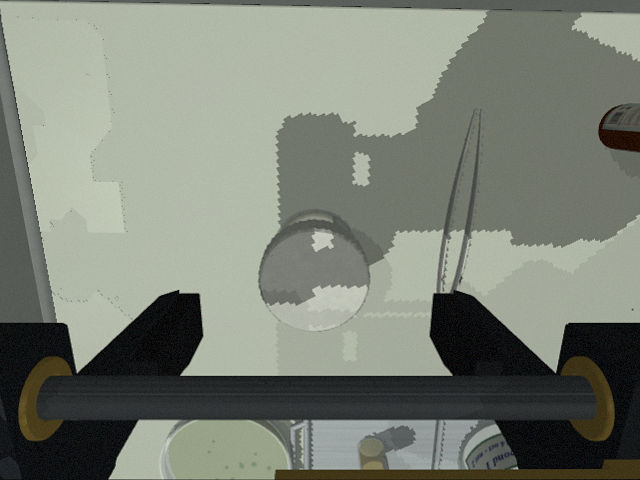

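```bash
python3 - <<'E'
from h import *
p=plane("wrist",(314.5,276),57); print(p)
a=cv2.imread("pics/t12.png")[130:320,170:450]; cv2.imwrite("pics/t12z.png",cv2.resize(a,(800,543),interpolation=cv2.INTER_CUBIC))
E
```

```text
[ 407.91048725 -329.24959231   57.        ]
```

View pics/t12z.png

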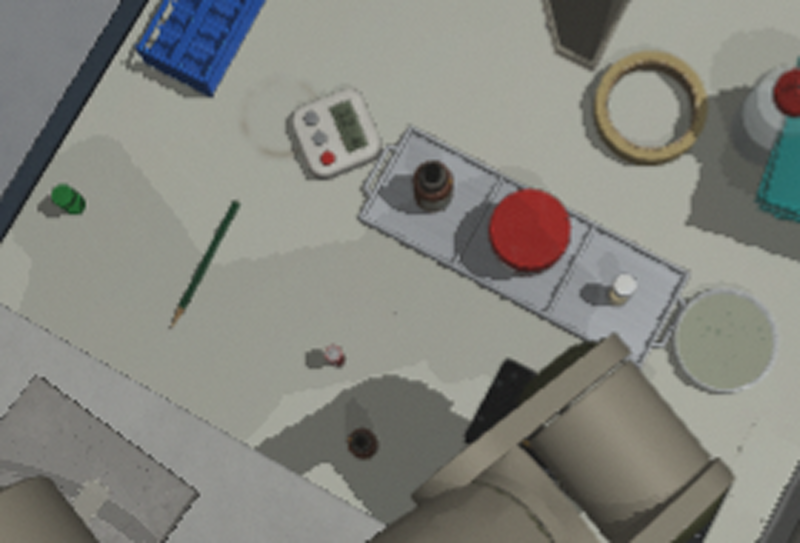

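```bash
python3 -m handwheel '[1,0.02,-0.03,-0.7,0,0,0,1,0,0,-0.7,0,0,0,1,0,0,-0.6,0,0,0,1,0,0,-0.2,0,0,0,-1,0,0,0,0,0,0]'
python3 -m handwheel '[-1,0,0,0,0,0,0,-1,0,0,0,0,0,0,-1,0,0,0,0,0,0,-1,0,0,0,0,0,0,-1,0,0,0,0,0,0]'
python3 -m handwheel '[-1,0,0,0,0,0,0,-1,0,0,0,0,0,0]'
```

```text
clock: 16.28
position: [409.1, -328.9, 193.1]
eef_rot: [-89.9, -0.0, 61.1]
ft_force: [-0.0, 0.3, -0.4]
finger_gap: 0.948
clock: 16.7
position: [408.7, -329.0, 194.5]
eef_rot: [-90.1, 0.0, 61.1]
ft_force: [-0.5, 1.3, 4.5]
finger_gap: 0.595
clock: 16.87
position: [408.7, -329.0, 194.5]
eef_rot: [-90.1, 0.0, 61.1]
ft_force: [-1.0, 0.7, 5.8]
finger_gap: 0.595
```

```bash
python3 -m handwheel '[-1,0,0,0.4,0,0,0,-1,0,0,0.9,0,0,0,-1,0,0,0.9,0,0,0,-1,0,0,0.9,0,0,0,-1,0.5,0.1,0.8,0,0,0]'
python3 -m handwheel '[-1,0.9,0.19,0,0,0,0,-1,0.9,0.19,0,0,0,0,-1,0.9,0.19,0,0,0,0,-1,0.9,0.19,0,0,0,0,-1,0.9,0.19,0,0,0,0]'
python3 -m handwheel '[-1,0.9,0.19,0,0,0,0,-1,0.4,0.1,0,0,0,0,-1,0,0,0,0,0,0,-1,0,0,0,0,0,0]'
python3 - <<'E'
from h import *
print(sense()["position"]); im=vision.get_image("wrist"); cv2.imwrite("pics/w13.png",im)
im=vision.get_image("scene"); cv2.imwrite("pics/s13.png",cv2.resize(im[120:320,200:500],(800,533)))
E
```

```text
clock: 17.28
position: [422.4, -326.1, 312.3]
eef_rot: [-90.0, 0.0, 61.0]
ft_force: [0.6, -0.7, -1.4]
finger_gap: 0.59
clock: 17.7
position: [559.7, -296.8, 310.4]
eef_rot: [-89.9, -0.0, 61.1]
ft_force: [-0.0, -0.5, -1.4]
finger_gap: 0.591
clock: 18.03
position: [597.4, -288.5, 310.0]
eef_rot: [-89.9, 0.0, 61.1]
ft_force: [-1.2, -0.1, -1.6]
finger_gap: 0.593
[ 597.44693119 -288.4766538   309.98521289]
```

View pics/w13.png

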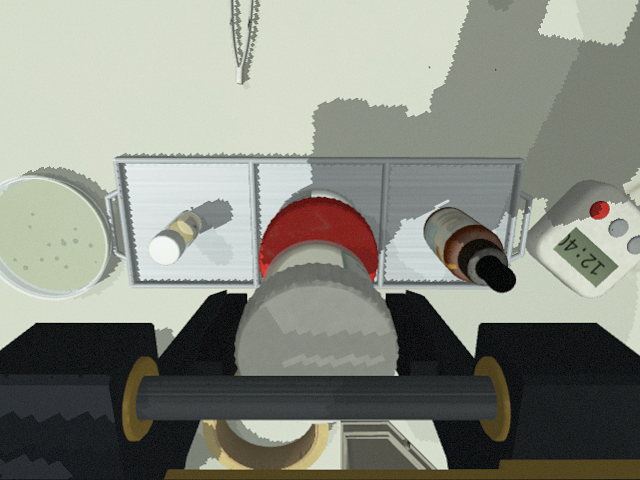

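View pics/s13.png

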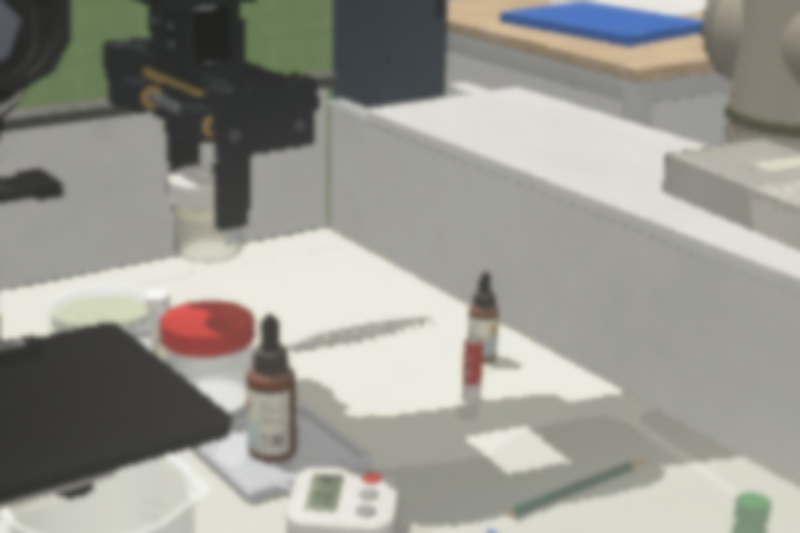

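```bash
python3 - <<'E'
from h import *
e=ext("wrist"); s=sense()["position"]
def circ(c,z,r): 
    t=np.linspace(0,2*np.pi,72); q=proj("wrist",np.c_[c[0]+r*np.cos(t),c[1]+r*np.sin(t),np.full(72,z)]); return q.min(0).round(1),q.max(0).round(1)
print("red", circ((599.3,-288.3),70,34)); print("small lid",circ(s,s[2]-194.5+57,27)); 
E
```

```text
red (array([258.3, 195.2]), array([381.2, 311.6]))
small lid (array([231.7, 278. ]), array([401.8, 427.1]))
```

```bash
python3 -m handwheel '[-1,0.06,0,-0.6,0,0,0,-1,0,0,-0.5,0,0,0,-1,0,0,-0.2,0,0,0,-1,0,0,0,0,0,0,-1,0,0,0,0,0,0]'
```

```text
clock: 18.55
position: [599.0, -289.1, 272.4]
eef_rot: [-90.0, 0.0, 61.0]
ft_force: [-0.3, 0.3, -1.2]
finger_gap: 0.594
```

```bash
python3 -m handwheel '[-1,0,0,-0.12,0,0,0,-1,0,0,-0.05,0,0,0,-1,0,0,-0.05,0,0,0,-1,0,0,0,0,0,0,-1,0,0,0,0,0,0]'
```

```text
clock: 18.97
position: [599.3, -288.7, 265.3]
eef_rot: [-90.0, 0.0, 61.1]
ft_force: [0.2, 0.6, -2.1]
finger_gap: 0.589
```

```bash
python3 -m handwheel '[-1,0,0,-0.03,0,0,0,-1,0,0,0,0,0,0,-1,0,0,0,0,0,0]'; python3 -m handwheel '[-1,0,0,-0.03,0,0,0,-1,0,0,0,0,0,0,-1,0,0,0,0,0,0]'
```

```text
clock: 19.22
position: [599.4, -288.7, 264.5]
eef_rot: [-90.0, 0.0, 61.1]
ft_force: [-0.0, -1.6, -1.0]
finger_gap: 0.588
clock: 19.47
position: [599.4, -288.7, 264.5]
eef_rot: [-90.1, 0.0, 61.1]
ft_force: [-0.6, 1.7, 4.8]
finger_gap: 0.598
```

Contact (force rose to +4.8 N, z stopped at 264.5). Release and back off.

```bash
python3 -m handwheel '[0.5,0,0,0,0,0,0,0.7,0,0,0,0,0,0,0.7,0,0,0,0,0,0,0.7,0,0,0,0,0,0,0.7,0,0,0,0,0,0]'
python3 -m handwheel '[0.7,0,0,0.4,0,0,0,0.7,0,0,0.8,0,0,0,0.7,0,0,0.8,0,0,0,0.7,0,0,0.8,0,0,0,0.7,0,0,0.5,0,0,0]'
python3 - <<'E'
from h import *
print(sense()["position"]); im=vision.get_image("wrist"); cv2.imwrite("pics/w14.png",im)
E
```

```text
clock: 19.88
position: [599.3, -288.7, 263.2]
eef_rot: [-90.0, -0.0, 61.1]
ft_force: [-0.1, -0.3, 0.7]
finger_gap: 0.852
clock: 20.3
position: [599.3, -288.6, 366.3]
eef_rot: [-90.2, 0.0, 61.1]
ft_force: [0.5, 0.9, 0.2]
finger_gap: 0.85
[ 599.2611073  -288.58205318  366.2585616 ]
```

View pics/w14.png

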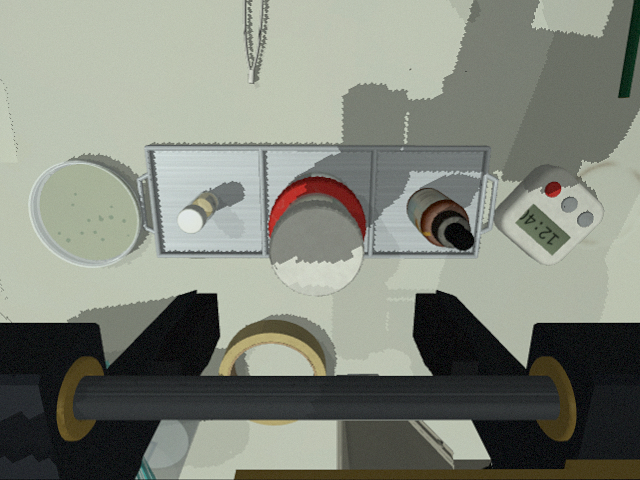

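```bash
python3 - <<'E'
from h import *
C=[(146,145),(491,146),(476,257),(159,257)]
W=np.array([plane("wrist",c,9) for c in C]).mean(0); print("tray",W,tf(W))
for n,uv,z in (("small",(317.5,247.5),127),("vialcap",(189,219),57),("drop",(460,236),105)): print(n,tf(plane("wrist",uv,z))-tf(W))
def circ(c,z,r):
    t=np.linspace(0,2*np.pi,72); q=proj("wrist",np.c_[c[0]+r*np.cos(t),c[1]+r*np.sin(t),np.full(72,z)]); return q.min(0).round(1),q.max(0).round(1)
print(circ((599.3,-288.3),70,34),circ((599.3,-288.3),127,27))
E
python3 -m handwheel '[0.7,-0.6,0.8,0.5,0,0,0,0.7,-0.6,0.8,0.5,0,0,0,0.7,-0.6,0.8,0,0,0,0,0.7,-0.6,0.8,0,0,0,0,0.7,-0.6,0.8,0,0,0,0]'
python3 -m handwheel '[0.7,-0.6,0.8,0,0,0,0,0.7,-0.6,0.8,0,0,0,0,0.7,-0.6,0.8,0,0,0,0,0.7,-0.6,0.8,0,0,0,0,0.7,-0.3,0.4,0,0,0,0]'
python3 - <<'E'
from h import *
a=vision.get_image("top"); cv2.imwrite("pics/t15.png",a); cv2.imwrite("pics/t15z.png",cv2.resize(a[150:270,280:460],(800,533),interpolation=cv2.INTER_CUBIC))
a=vision.get_image("scene"); cv2.imwrite("pics/s15.png",cv2.resize(a[160:360,200:500],(800,533)))
E
```

```text
tray [ 600.7777982  -287.95749845    9.        ] [1.1 0.7]
small [-1.4 -0.8]
vialcap [  0.9 -92.2]
drop [-1.7 85.2]
(array([267. , 171.4]), array([366.7, 267.9])) (array([268.2, 200.1]), array([365.9, 292.8]))
clock: 20.77
position: [508.1, -167.5, 392.5]
eef_rot: [-90.0, 0.0, 61.1]
ft_force: [1.0, 0.3, -0.1]
finger_gap: 0.851
clock: 21.18
position: [426.5, -58.6, 392.5]
eef_rot: [-90.0, -0.0, 61.1]
ft_force: [0.5, 0.3, 1.8]
finger_gap: 0.852
```

View pics/t15z.png

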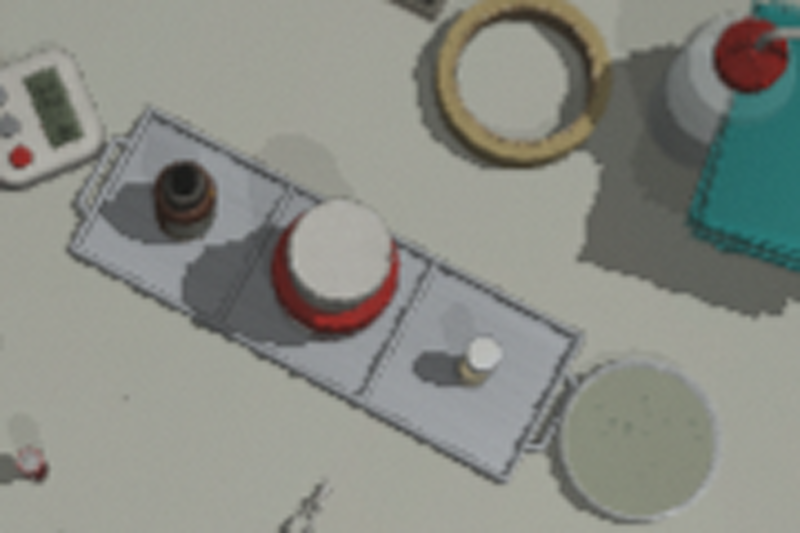

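View pics/s15.png

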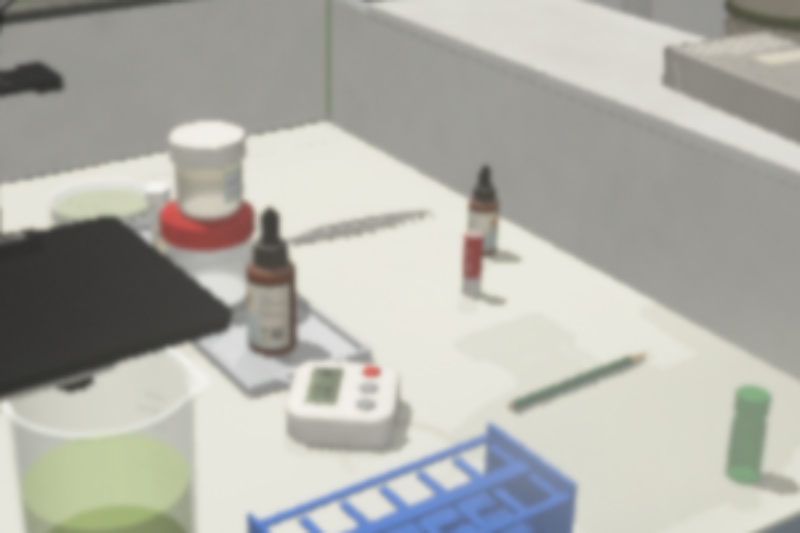

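```bash
python3 - <<'E'
from h import *
f=lambda u:(280+u[0]/4.444,150+u[1]/4.444)
for n,u,z in (("vial",(484,354),57),("small",(343,250),127),("red",(336,272),70),("drop",(185,182),105),("c1",(150,110),9),("c2",(580,333),9),("c3",(505,480),9),("c4",(72,250),9)): print(n,tf(plane("top",f(u),z)))
print(sense()["joint_velocities"].round(1))
E
python3 -m handwheel '[0.7,0,0,0,0,0,0,0.7,0,0,0,0,0,0]'
python3 -c "
from station import ticket; print(ticket.hand_in())"
```

```text
vial [  1.3 -92.1]
small [ 1.6 -3.1]
red [ 0.6 -3. ]
drop [-1.2 86.2]
c1 [ 44.1 133.3]
c2 [  45.7 -134.6]
c3 [ -45.9 -135.6]
c4 [-46.1 133.4]
[-2.1  2.9 -3.7 -0.4 -0.5 -1.3]
clock: 21.45
position: [428.8, -61.4, 392.5]
eef_rot: [-90.0, 0.0, 61.0]
ft_force: [-0.4, -0.1, -0.1]
finger_gap: 0.851
the job is handed in; nothing more can be done
None
```

I set out the tray and handed the job in at about 21.5 s of the 115 s allowed; the hand-in reports no verdict. The large jar stands in the middle bay with the small jar on its lid. The dropper bottle is in the bay by the timer, and the white-capped vial is in the bay by the dish.

**Positions:** my last top and wrist camera checks put every part within about 5 mm of its bay centre along and across the tray. The limit is 15 mm. Measured in the top view, the two jar axes are about 1 mm apart, against a limit of 12 mm.

**Standing and release:** in the last scene and top pictures everything looks upright. I did not measure the tilt angles. The gripper was open and about 290 mm away from the tray before hand-in. The highest wrist force reading I saw was about 22 N, while closing on the dropper bottle.

**Disagreements:**
- Wrist and top camera readings of the same object differed by up to about 6 mm (about 7 mm for the vial).
- The vial was gripped about 5 mm off the pad centre; I allowed for that when placing it.

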